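# Load a sanding sleeve onto the spindle spigot

## Task

Get the luthier's sanding motor ready: of the two sanding sleeves lying on its loading board, take the fatter one, whose bore fits the spigot, and without lifting it off the board roll it sideways into the groove so that it lies settled there. Then push it by its end along the groove, over the spigot, until it is fully home against the flange. Leave the thinner sleeve, the jar and the cleaning stick where they are.

Things in the scene. Friction and masses are not known exactly. Their poses are not given: they have to be found in the camera images.
- sander: Grey motor on a plywood baseboard (520 x 340 x 18 mm), fixed. Origin: bench surface under the middle of the loading board. x along the groove to the motor, y left across it, z up. Loading board: pale wood, flat top 60 mm above the bench, x -90 to +88, y -160 to +160 mm; along y = 0 runs a V groove, 45 degree flanks, 48 mm wide at the top. Motor: diameter 104, top at 128 mm, from x +215 to +383.
- groove_mid (a point): Point on the spigot's axis, 75.6 mm above the bench, over the middle of the groove (x 0, y 0 of the sander): where the centre of the fatter sleeve is when it lies in the middle of the groove. In the groove the sleeve is in line with the spigot.
- spigot_tip (a point): Centre of the free end of the spigot, on its axis (x +108 mm of the sander). The spigot is a plain aluminium stub pointing to the sander's -x, 27 mm in diameter; its tip is 18 mm across and widens to 27 mm over 11 mm.
- flange_face (a point): Centre of the flange face (steel disc, 64 mm diameter, 10 mm thick) at the root of the spigot (x +185 mm of the sander), on the axis, that the sleeve must meet
- sleeve: Fatter sanding sleeve: wooden tube with brown abrasive outside, diameter 56 mm, bore 31 mm, 90 mm long, open ends, 220 g. Origin at its middle on its axis, x along the tube (either way). Starts lying on the loading board left or right of the groove, within 0.25 rad of parallel. Home: origin 45 mm before the flange face, hanging 2 mm lower than in the groove, near end 7 mm past the board's end.
- small_sleeve: The thinner sanding sleeve, same materials, 40 mm outer diameter, bore 16 mm, 90 mm long; origin at its middle, x along its axis. Lies on the loading board on the other side of the groove. Too narrow for the spigot; leave it.
- wax_tin: Amber jar with a steel lid, 54 mm diameter, 45 mm tall, standing on the baseboard beside the motor; origin at the centre of its underside. Leave it.
- cleaning_stick: Dark rubber cleaning stick, 110 x 32 x 32 mm, lying on the baseboard on the other side of the motor; origin at the centre of its underside. Leave it.

How it is judged:
On the way:
1. The fatter sleeve lies settled in the groove, in line with the spigot and not yet on it (x of sleeve in the frame of sander between -0.08 and 0.055 m and y of sleeve in the frame of sander between -0.005 and 0.005 m and z of sleeve in the frame of sander between 0.071 and 0.08 m and angle between the x axis of sleeve and the x axis of sander, either way round below 0.08 rad), for 0.2 s.
At the end, for the whole second after the job is handed in: The fatter sleeve is on the spigot, within 5 mm of the flange, its middle within 5 mm sideways of the spigot axis and 69 to 80 mm above the bench, axes within 0.1 rad, at rest; thinner sleeve, jar and stick within 30 mm of their starts (x of sleeve in the frame of sander between 0.135 and 0.145 m and y of sleeve in the frame of sander between -0.005 and 0.005 m and z of sleeve in the frame of sander between 0.069 and 0.08 m and angle between the x axis of sleeve and the x axis of sander, either way round below 0.1 rad and linear speed of sleeve below 0.01 m/s and distance of each of small_sleeve, wax_tin, cleaning_stick from where it was at the start of the episode below 0.03 m); the robot touches nothing.
It fails at once if The fatter sleeve is lifted off the loading board by more than 20 mm (height (world z) of sleeve above 0.108 m).
It fails at once if The fatter sleeve is knocked off the board (height (world z) of sleeve below 0.055 m).
It fails at once if The thinner sleeve is displaced by more than 30 mm (distance of small_sleeve from where it was at the start of the episode above 0.03 m).
It fails at once if The jar or the cleaning stick is displaced by more than 30 mm (distance of any of wax_tin, cleaning_stick from where it was at the start of the episode above 0.03 m).
It also fails if it takes over 51 s, if anything falls off the work surface, if the arm or the gripper's body presses on something with over 40 N, if the wrist force passes 120 N, or if a joint passes its speed limit or range.

## Robot

A 6-joint arm with a two-finger parallel gripper is mounted at the origin on the work surface. World frame = base frame: x ahead of the robot, y to its left, z up, the work surface at z = 0. Lengths are in m, angles in rad, forces in N, time in s.
With the tool pointing down it reaches from about 0.35 to 0.975 m from the base axis. Payload 4.9 kg.
Tool frame: the origin (TCP) lies at the very end of the fingers, on their centre line; the grasp point (between the pads) lies ctrl.hold_point_z behind it (ctrl.hold_point_z is the distance from the TCP to the grasp point, in m); z points along the fingers, y is the line along which they close (so a half turn about z gives the same grasp; the last joint's range is limited). The gripper opens to 85 mm and grips with 20 to 120 N. Pads are 22 mm wide; open, the fingers measure 114 mm over their backs; the gripper's body (76 mm by 85 mm) begins 54 mm behind the grasp point. The pads swing forward as they close: fully open they stand 13 mm farther back than shut.
Start: joints at [-1.284, 0.053, 1.613, -0, 1.476, -0.119], TCP at [0.247, -0.574, 0.202] pointing down, gripper open.
Joint ranges: [-3.01, 3.01], [-1.01, 2.22], [0.06, 2.58], [-1.02, 4.17], [0.09, 2.62], [-3.14, 3.14]. Speed limits (rad/s): [2.57, 2.57, 3.14, 3.14, 3.14, 3.14].

## Interface

Orientations are given as a rotation vector (axis times angle).
In Python, from station import ctrl gives the robot as it stands. The module is installed in compiled form; this text tells all that it offers.
- The arm moves only by the tool jog_arm, never from a script. Its argument "deltas" is a list of rows, each a list of 3 entries, a list of its own where there are three numbers: the closure, from -1 (fully open) to 1 (shut), then the shift along the world's x, y, z scaled (see below), then the turn, a rotation vector about the world's x, y, z scaled (see below). A call has 1 to 12 rows; each row is the pose to reach, as a shift and turn from the pose commanded when the call began, turning the shorter way round; what a row does not reach only later rows make up. The controller multiplies each number of a shift by 0.4 m and each number of a turn by 180 degrees. A row lasts 1/12 s, in which the tool goes at most 41.7 mm and 7.16 degrees, less where a joint would pass 70% of its speed; a pose out of reach is approached as far as the arm can. A call with a number of a shift or a turn outside -1 to 1 is refused whole. A call with a gripper value outside its range is refused whole. The fingers move at their own pace and stop on an object; "squeeze" is the grip in N (left out, the last holds). Time passes only in rows, so rows that repeat a pose let the fingers close. It gives the time, the measured TCP pose, the force, the opening and the grip force at its end, in the units of the state.
- ctrl.get_obs(): the state, without advancing time (a new reading comes with each control period).
- ctrl.get_image(name): name is "scene" or "top" or "wrist"; returns the picture (384x512x3 uint8, red, green, blue); there is no depth.
- ctrl.get_calibration(name): a dict with "K" (3x3 intrinsics, pixels), "extrinsics" (4x4, takes a point from world to camera coordinates). Camera axes: x right, y down, z forward; pixel columns grow to the right and rows downward; lengths in m; the calibration is good to about 2 mm. A picture is of the moment at which its call begins: read the wrist's pose just before it. get_calibration takes no time and is no camera call; for the wrist camera it gives the pose at the moment of the call.
- ctrl.finish_job(): hands the job in; it is judged then, once.
The state is a dict: "t": time; "q": joint angles; "dq": joint speeds; "effort": joint torques, N m; "tool_pos": TCP position; "tool_rot": TCP orientation; "contact_force": force on the tool from outside, world axes, zero at the start; "wrist_torque": the same for the moment, N m; "opening": finger opening in m; "grip_force": force on a finger pad.
Only numpy, scipy, OpenCV 4.12 (cv2) and the standard library are available. Lean on these libraries where they do the work, as an engineer would, in place of code of your own. Each camera call takes 0.05 s, during which the arm holds its last target. There are 200 camera calls.

## Working session

There is one attempt and no reset: what is moved stays moved. The work goes in short steps, Python scripts to look and compute and a tool call to move; the robot and the scene stay as the last step left them, time stands still between calls to the robot, and variables do not carry over. Pictures are saved under pics/ and viewed, at most 10 in all, crops included, and the job is handed in when it is done.

Besides the shell and the picture viewer there is one more tool, called after "Request:" by a JSON object that holds its "fn" and its "kwargs". jog_arm: Moves the arm, as the interface text tells. Its arguments: {"type":"object","properties":{"deltas":{"type":"array","items":{"type":"array"}},"squeeze":{"type":"number"}},"required":["deltas"]}

```bash
mkdir -p pics; python3 - <<'E'
from station import ctrl
import cv2, numpy as np
o=ctrl.get_obs(); print(o, ctrl.hold_point_z)
for n in ("scene","top"):
    im=ctrl.get_image(n); cv2.imwrite(f"pics/{n}0.png",im[:,:,::-1])
    c=ctrl.get_calibration(n); print(n,c)
E
```

```text
{'t': 0.0, 'q': array([-1.28400504e+00,  5.33364387e-02,  1.61428718e+00, -4.31607824e-06,
        1.47597119e+00, -1.19004281e-01]), 'dq': array([ 0.00079646,  0.00121921, -0.00024697,  0.00058227, -0.00039481,
       -0.00087251]), 'effort': array([-7.67516849e-04, -3.93677866e+01, -3.70175850e+01, -5.99715077e-05,
        7.10883178e-03, -4.07617875e-06]), 'tool_pos': array([ 0.24652454, -0.57359733,  0.2010798 ]), 'tool_rot': array([-3.07519444e+00, -6.32656346e-01,  2.70086960e-04]), 'contact_force': array([ 0.2919692 ,  0.27199455, -0.02975989]), 'wrist_torque': array([-0.01948924, -0.0210872 , -0.00232919]), 'grip_force': 0.0, 'opening': 0.08517708445606459} 0.0187
scene {'K': array([[468.54263943,   0.        , 253.27579633],
       [  0.        , 468.54263943, 197.20463885],
       [  0.        ,   0.        ,   1.        ]]), 'extrinsics': array([[ 0.91740629,  0.39776065, -0.01233522, -0.61252877],
       [ 0.33603987, -0.79091133, -0.51140637, -0.18143475],
       [-0.21317339,  0.46502229, -0.85925047,  1.04489749],
       [ 0.        ,  0.        ,  0.        ,  1.        ]])}
top {'K': array([[460.5737611 ,   0.        , 266.29407535],
       [  0.        , 460.5737611 , 195.34082032],
       [  0.        ,   0.        ,   1.        ]]), 'extrinsics': array([[ 0.02711629, -0.99954802, -0.01297958,  0.01600532],
       [-0.99411632, -0.02560223, -0.10524857,  0.64180061],
       [ 0.10486869,  0.01575717, -0.99436124,  0.79543514],
       [ 0.        ,  0.        ,  0.        ,  1.        ]])}
```

View pics/top0.png

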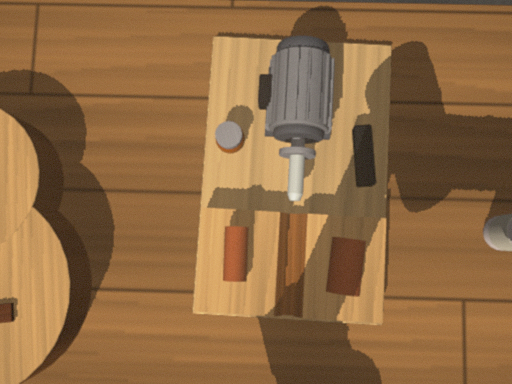

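View pics/scene0.png

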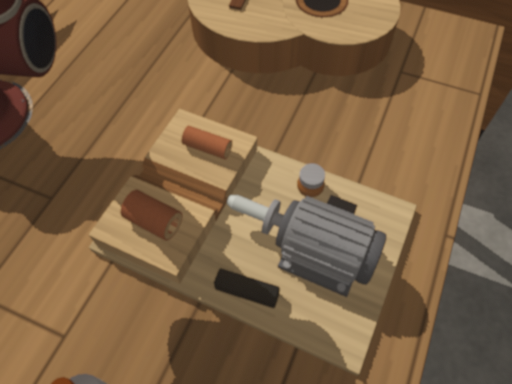

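```bash
cat > h.py <<'E'
from station import ctrl
import cv2, numpy as np
def ray(n,uv,z):
    c=ctrl.get_calibration(n); K,E=c["K"],c["extrinsics"]
    R,t=E[:3,:3],E[:3,3]; o=-R.T@t
    uv=np.atleast_2d(np.array(uv,float))
    d=np.c_[uv,np.ones(len(uv))]@np.linalg.inv(K).T@R
    return o+d*((z-o[2])/d[:,2])[:,None]
E
python3 - <<'E'
import cv2
im=cv2.imread("pics/top0.png")
cv2.imwrite("pics/crop.png",cv2.resize(im[130:330,185:400],None,fx=3,fy=3,interpolation=cv2.INTER_CUBIC)[:600])
for r in (240,265): print(r,[tuple(int(v) for v in im[r,c,::-1]) for c in range(268,316,2)])
E
```

```text
240 [(204, 155, 98), (205, 155, 95), (202, 154, 96), (198, 147, 93), (219, 168, 109), (163, 119, 73), (113, 76, 44), (117, 76, 45), (121, 79, 47), (104, 66, 38), (154, 99, 54), (149, 95, 54), (162, 106, 58), (163, 102, 50), (150, 99, 50), (141, 95, 54), (140, 91, 55), (149, 97, 52), (149, 100, 50), (194, 145, 87), (225, 177, 111), (218, 170, 104), (211, 162, 100), (213, 165, 104)]
265 [(203, 154, 101), (201, 154, 95), (212, 162, 103), (216, 164, 103), (196, 151, 94), (116, 75, 48), (112, 76, 45), (120, 79, 44), (112, 73, 46), (109, 76, 47), (148, 99, 54), (148, 99, 57), (163, 107, 58), (156, 101, 55), (147, 95, 48), (141, 92, 47), (137, 88, 53), (144, 91, 50), (161, 112, 65), (148, 114, 72), (133, 100, 66), (132, 102, 69), (125, 95, 61), (129, 100, 65)]
```

View pics/crop.png

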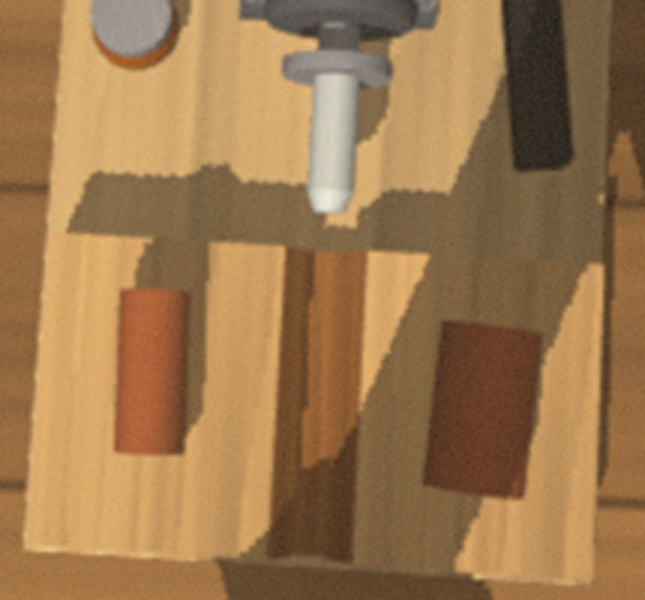

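```bash
python3 - <<'E'
from h import *
c=ctrl.get_calibration("top")["extrinsics"]; print("cam",-c[:3,:3].T@c[:3,3])
f=lambda L:[(185+x/3-.33,130+y/3-.33) for x,y in L]
b=ray("top",f([(47,232),(603,263),(590,583),(25,550)]),.06); print("board",b.round(4), b.mean(0).round(4))
print([np.linalg.norm(b[i]-b[i-1]).round(4) for i in range(4)])
g=ray("top",f([(286,248),(366,252),(270,553),(352,560)]),.06); print("groove",g.round(4))
m=(g[0]+g[1])/2-(g[2]+g[3])/2; print("yaw groove",np.arctan2(m[1],m[0]),"width",np.linalg.norm(g[0]-g[1]),np.linalg.norm(m))
bb=ray("top",[(213,37),(391,45)],.018); print("base far",bb.round(4),np.linalg.norm(bb[0]-bb[1]))
for d in (b[0]-b[3],b[1]-b[2]): print("yaw",np.arctan2(d[1],d[0]))
d=b[3]-b[2]; print("yaw",np.arctan2(-d[0],d[1]));d=b[0]-b[1]; print("yaw",np.arctan2(-d[0],d[1]))
t=ray("top",f([(330,208),(337,60)]),.0756);print("spig",t.round(4))
im=cv2.imread("pics/top0.png"); hsv=cv2.cvtColor(im,cv2.COLOR_BGR2HSV)
red=((hsv[...,0]<10)|(hsv[...,0]>172))&(hsv[...,1]>140); 
red[:200]=0;red[330:]=0;red[:,:215]=0;red[:,390:]=0
red=cv2.morphologyEx(red.astype(np.uint8),cv2.MORPH_OPEN,np.ones((5,5)))
n,l,s,ce=cv2.connectedComponentsWithStats(red)
for i in range(1,n):
    if s[i,4]<300: continue
    cs,_=cv2.findContours((l==i).astype(np.uint8),0,2)
    r=cv2.minAreaRect(cs[0]); bx=cv2.boxPoints(r); print(r)
    z=.088 if ce[i][0]>290 else .08
    p=ray("top",bx,z); print(p.round(4),p.mean(0).round(4),[np.linalg.norm(p[k]-p[k-1]).round(4) for k in range(4)])
    e=p[1]-p[0] if abs(p[1]-p[0])[0]>abs(p[1]-p[2])[0] else p[1]-p[2]
    print("yaw",np.arctan(e[1]/e[0]))
E
```

```text
cam [0.55417421 0.01989581 0.85870621]
board [[ 0.615   0.1469  0.06  ]
 [ 0.6055 -0.1749  0.06  ]
 [ 0.425  -0.1676  0.06  ]
 [ 0.4339  0.1518  0.06  ]] [ 0.5199 -0.0109  0.06  ]
[np.float64(0.1811), np.float64(0.3219), np.float64(0.1806), np.float64(0.3195)]
groove [[ 0.6094  0.0079  0.06  ]
 [ 0.6083 -0.0383  0.06  ]
 [ 0.4363  0.0128  0.06  ]
 [ 0.4338 -0.0336  0.06  ]]
yaw groove -0.027848322155233054 width 0.0462974108051119 0.17381415158334393
base far [[ 0.9439  0.1431  0.018 ]
 [ 0.9352 -0.1952  0.018 ]] 0.33843543522635783
yaw -0.026842804229780186
yaw -0.0404416673631935
yaw -0.027943368280466778
yaw -0.02962052657478954
spig [[ 0.6317 -0.0163  0.0756]
 [ 0.7174 -0.0186  0.0756]]
```

```bash
cat >> h.py <<'E'
O=np.array([.5215,-.0128]); Y=-.028
def tos(p):
    d=np.asarray(p)[...,:2]-O; c,s=np.cos(Y),np.sin(Y)
    return np.stack([d[...,0]*c+d[...,1]*s,-d[...,0]*s+d[...,1]*c],-1)
def tow(x,y):
    c,s=np.cos(Y),np.sin(Y); return O+np.array([x*c-y*s,x*s+y*c])
def sleeves(im, zs=(.08,.088)):
    im=im.astype(int); R,G,B=im[...,0],im[...,1],im[...,2]
    m=((R>1.75*G)&(R>50)).astype(np.uint8)
    m[:190]=0;m[340:]=0;m[:,:205]=0;m[:,390:]=0
    m=cv2.morphologyEx(m,cv2.MORPH_OPEN,np.ones((5,5)))
    cs,_=cv2.findContours(m,0,2)
    for k in cs:
        if cv2.contourArea(k)<400: continue
        r=cv2.minAreaRect(k); z=zs[int(r[0][0]>270)]
        p=tos(ray("top",cv2.boxPoints(r),z)); L=[np.linalg.norm(p[1]-p[0]),np.linalg.norm(p[2]-p[1])]
        e=p[1]-p[0] if L[0]>L[1] else p[2]-p[1]
        print("px",np.round(r[0],1),"sander",p.mean(0).round(4),"dims",np.round(L,4),"yaw",round(float(np.arctan(e[1]/e[0])),3)); print(p.round(3).tolist())
E
python3 - <<'E'
from h import *
sleeves(cv2.imread("pics/top0.png")[...,::-1])
E
python3 - <<'E'
import cv2
im=cv2.imread("pics/top0.png")[...,::-1]
for p in [(345,265),(340,280),(350,250),(235,250),(230,270),(292,300),(370,260),(320,280)]: print(p, im[p[1]-1:p[1]+2,p[0]-1:p[0]+2].reshape(-1,3).mean(0).round())
E
sed -i 's/R>1.75\*G)&(R>50)/R>1.65*G)\&(R>50)/' h.py; grep -n "1.65" h.py
python3 - <<'E'
from h import *
sleeves(cv2.imread("pics/top0.png")[...,::-1])
E
```

```text
(345, 265) [104.  60.  39.]
(340, 280) [100.  59.  37.]
(350, 250) [106.  64.  41.]
(235, 250) [174.  97.  59.]
(230, 270) [179. 100.  59.]
(292, 300) [97. 65. 39.]
(370, 260) [195. 150.  94.]
(320, 280) [130. 100.  64.]
17:    m=((R>1.65*G)&(R>50)).astype(np.uint8)
px [233.9 253.5] sander [0.0128 0.0971] dims [0.0891 0.0323] yaw 0.034
[[-0.032, 0.112], [0.057, 0.115], [0.058, 0.082], [-0.031, 0.08]]
```

```bash
sed -i 's/    im=im.astype(int);/    im=cv2.GaussianBlur(np.ascontiguousarray(im),(5,5),0).astype(int);/; s/1.65\*G/1.58*G/' h.py
python3 - <<'E'
from h import *
sleeves(cv2.imread("pics/top0.png")[...,::-1])
o=ctrl.get_obs()["tool_pos"][:2]
E
```

```text
px [345.2 266.2] sander [ 0.0024 -0.0886] dims [0.0889 0.0515] yaw -0.067
[[-0.041, -0.06], [0.048, -0.066], [0.045, -0.117], [-0.043, -0.111]]
px [234.8 253.5] sander [0.0129 0.0957] dims [0.0892 0.0354] yaw 0.029
[[-0.032, 0.112], [0.057, 0.115], [0.058, 0.079], [-0.031, 0.077]]
```

Request:
{"fn": "jog_arm", "kwargs": {"deltas": [[-0.18,[0.66,0.95,0],[0,0,0.362]],[-0.18,[0.66,0.95,0],[0,0,0.362]],[-0.18,[0.66,0.95,0],[0,0,0.362]],[-0.18,[0.66,0.95,0],[0,0,0.362]],[-0.18,[0.66,0.95,0],[0,0,0.362]],[-0.18,[0.66,0.95,0],[0,0,0.362]],[-0.18,[0.66,0.95,0],[0,0,0.362]],[-0.18,[0.66,0.95,0],[0,0,0.362]],[-0.18,[0.66,0.95,0],[0,0,0.362]],[-0.18,[0.66,0.95,0],[0,0,0.362]],[-0.18,[0.66,0.95,0],[0,0,0.362]],[-0.18,[0.66,0.95,0],[0,0,0.362]]], "squeeze": 20}}

```text
t: 1.1
tool_pos: [0.513, -0.1889, 0.2019]
tool_rot: [-2.244, -2.197, -0.004]
contact_force: [-0.6, 0.7, 0.4]
opening: 0.0506
grip_force: 0.0
```

Request:
{"fn": "jog_arm", "kwargs": {"deltas": [[-0.18,[0.015,0.05,-0.1],[0,0,0]],[-0.18,[0.015,0.05,-0.2],[0,0,0]],[-0.18,[0.015,0.05,-0.3],[0,0,0]],[-0.18,[0.015,0.05,-0.335],[0,0,0]],[-0.18,[0.015,0.05,-0.335],[0,0,0]],[-0.18,[0.015,0.05,-0.335],[0,0,0]]]}}

```text
t: 1.6
tool_pos: [0.5158, -0.1741, 0.0673]
tool_rot: [-2.251, -2.189, 0.001]
contact_force: [0.8, 0.3, -0.1]
opening: 0.0505
grip_force: 0.0
```

```bash
python3 - <<'E'
from h import *
for n in ("scene",):
    im=ctrl.get_image(n); cv2.imwrite(f"pics/{n}1.png",im[:,:,::-1])
o=ctrl.get_obs(); print(o["t"],o["tool_pos"],o["contact_force"],tos(o["tool_pos"]))
E
```

```text
1.65 [ 0.51728689 -0.17482291  0.069351  ] [0.60702807 0.36640427 0.68929627] [ 0.00032459 -0.16207735]
```

View pics/scene1.png

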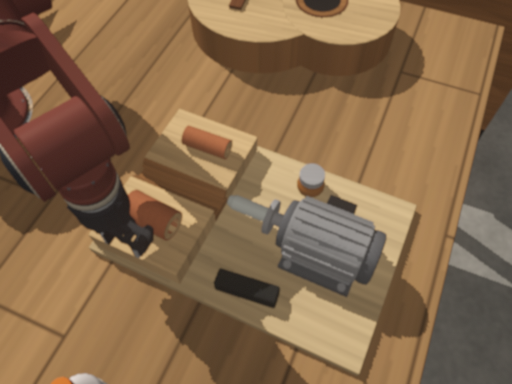

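Request:
{"fn": "jog_arm", "kwargs": {"deltas": [[-0.18,[0.001,0.03,0],[0,0,-0.002]],[-0.18,[0.002,0.055,0],[0,0,-0.002]],[-0.18,[0.002,0.07,0],[0,0,-0.002]],[-0.18,[0.002,0.08,0],[0,0,-0.002]],[-0.18,[0.002,0.09,0],[0,0,-0.002]],[-0.18,[0.003,0.1,0],[0,0,-0.002]],[-0.18,[0.003,0.11,0],[0,0,-0.002]],[-0.18,[0.003,0.12,0],[0,0,-0.002]],[-0.18,[0.004,0.13,0],[0,0,-0.002]],[-0.18,[0.004,0.14,0],[0,0,-0.002]],[-0.18,[0.004,0.15,0],[0,0,-0.002]],[-0.18,[0.004,0.16,0],[0,0,-0.002]]]}}

```text
t: 2.65
tool_pos: [0.5223, -0.1155, 0.0767]
tool_rot: [2.249, 2.174, -0.004]
contact_force: [-12.3, -10.7, 34.1]
opening: 0.0499
grip_force: 16.6
```

```bash
python3 - <<'E'
from h import *
for n in ("scene",):
    im=ctrl.get_image(n); cv2.imwrite(f"pics/{n}2.png",im[:,:,::-1])
o=ctrl.get_obs(); print(o["t"],o["tool_pos"],o["contact_force"],tos(o["tool_pos"]))
E
```

```text
2.7 [ 0.52236295 -0.11484025  0.07701609] [-10.75898932  -8.75253165  28.8030534 ] [ 0.00371937 -0.10197609]
```

View pics/scene2.png

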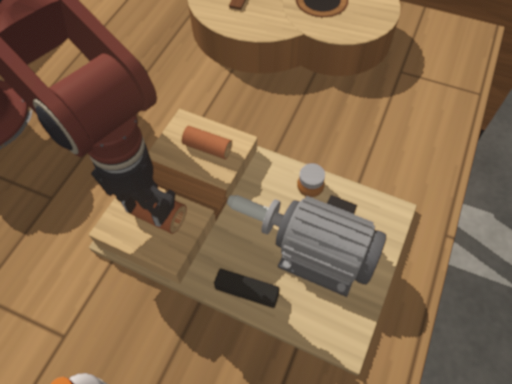

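Request:
{"fn": "jog_arm", "kwargs": {"deltas": [[-0.18,[0,-0.025,0],[0,0,0]],[-0.18,[-0.001,-0.05,0],[0,0,0]],[-0.18,[-0.002,-0.1,0],[0,0,0]],[-0.18,[-0.002,-0.1,0],[0,0,0]],[-0.18,[-0.002,-0.1,0],[0,0,0]]]}}

```text
t: 3.12
tool_pos: [0.517, -0.1504, 0.0677]
tool_rot: [-2.26, -2.18, 0.0]
contact_force: [0.5, -0.3, -0.7]
opening: 0.0503
grip_force: 0.0
```

```bash
python3 - <<'E'
from h import *
o=ctrl.get_obs(); print(o["t"],o["tool_pos"],o["contact_force"],tos(o["tool_pos"]))
a=ctrl.get_image("top"); b=ctrl.get_image("wrist"); sleeves(a)
cv2.imwrite("pics/tw.png",cv2.resize(np.hstack([a[150:342,150:406],cv2.resize(b,(256,192))]),None,fx=1.56,fy=1.56)[...,::-1])
E
```

```text
3.1167 [ 0.51702619 -0.15043917  0.06766237] [ 0.45600629 -0.2541626  -0.69190481] [-0.00061866 -0.13771047]
px [380. 316.] sander [-0.0749 -0.1482] dims [0.0294 0.0735] yaw 0.027
[[-0.039, -0.132], [-0.037, -0.162], [-0.111, -0.164], [-0.113, -0.135]]
px [348.8 266.3] sander [ 0.0026 -0.0946] dims [0.09   0.0524] yaw -0.023
[[-0.042, -0.067], [0.048, -0.07], [0.047, -0.122], [-0.042, -0.119]]
px [234.9 253.5] sander [0.0128 0.0955] dims [0.0894 0.0358] yaw 0.024
[[-0.032, 0.112], [0.057, 0.114], [0.058, 0.079], [-0.032, 0.077]]
```

View pics/tw.png

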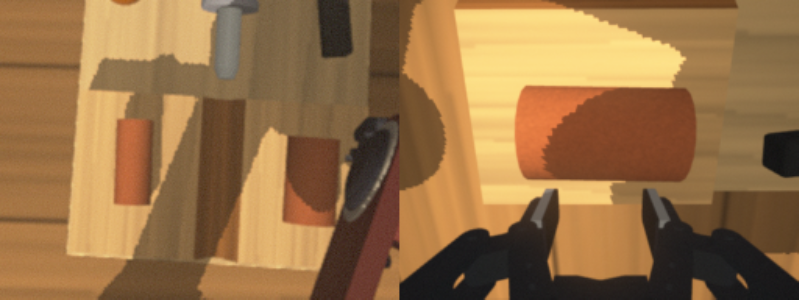

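Request:
{"fn": "jog_arm", "kwargs": {"deltas": [[-0.18,[0.001,0.02,0],[0,0,0]],[-0.18,[0.001,0.045,0.025],[0,0,0]],[-0.18,[0.002,0.07,0.05],[0,0,0]],[-0.18,[0.003,0.1,0.075],[0,0,0]],[-0.18,[0.003,0.13,0.095],[0,0,0]],[-0.18,[0.004,0.16,0.11],[0,0,0]],[-0.18,[0.004,0.16,0.11],[0,0,0]],[-0.18,[0.004,0.16,0.11],[0,0,0]]]}}

```text
t: 3.88
tool_pos: [0.5194, -0.0853, 0.1128]
tool_rot: [2.256, 2.185, 0.001]
contact_force: [0.7, -0.5, -0.2]
opening: 0.0505
grip_force: 0.0
```

```bash
python3 - <<'E'
from h import *
o=ctrl.get_obs(); print(o["t"],o["tool_pos"],o["contact_force"],tos(o["tool_pos"]))
a=ctrl.get_image("top"); b=ctrl.get_image("wrist"); sleeves(a)
cv2.imwrite("pics/tw2.png",cv2.resize(np.hstack([a[150:342,150:406],cv2.resize(b,(256,192))]),None,fx=1.56,fy=1.56)[...,::-1])
E
```

```text
3.8833 [ 0.51940131 -0.08533313  0.11283683] [ 0.71730865 -0.50160795 -0.19580363] [-6.72086333e-05 -7.25634559e-02]
px [309.7 263.3] sander [ 0.0038 -0.0299] dims [0.0896 0.0367] yaw -0.012
[[-0.041, -0.011], [0.049, -0.012], [0.049, -0.049], [-0.041, -0.047]]
px [359.7 294.6] sander [-0.0415 -0.1141] dims [0.195  0.1291] yaw -0.325
[[-0.115, -0.022], [0.07, -0.084], [0.03, -0.207], [-0.152, -0.143]]
px [234.9 253.1] sander [0.0135 0.0955] dims [0.0905 0.0358] yaw 0.03
[[-0.032, 0.112], [0.058, 0.115], [0.059, 0.079], [-0.031, 0.077]]
```

View pics/tw2.png

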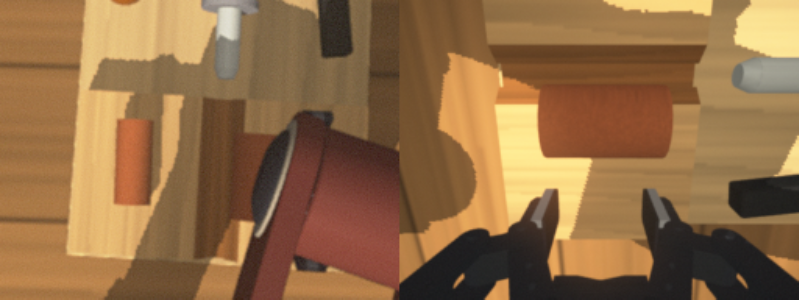

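Request:
{"fn": "jog_arm", "kwargs": {"deltas": [[-0.18,[-0.001,-0.05,0],[0,0,0]],[-0.18,[-0.001,-0.05,-0.05],[0,0,0]],[-0.18,[-0.001,-0.05,-0.11],[0,0,0]],[-0.18,[-0.001,-0.05,-0.11],[0,0,0]],[-0.18,[-0.001,-0.05,-0.11],[0,0,0]]]}}

```text
t: 4.4
tool_pos: [0.5169, -0.1061, 0.0663]
tool_rot: [-2.257, -2.179, 0.004]
contact_force: [-0.5, 0.4, 0.2]
opening: 0.0502
grip_force: 0.0
```

```bash
python3 - <<'E'
from h import *
o=ctrl.get_obs(); print(o["t"],o["tool_pos"],o["contact_force"],tos(o["tool_pos"]))
a=ctrl.get_image("top"); sleeves(a)
E
```

```text
4.4 [ 0.51686412 -0.10612282  0.06625024] [-0.45037394  0.38812318  0.24342011] [-0.00202137 -0.09341603]
px [291.3 262.2] sander [0.004  0.0007] dims [0.0904 0.049 ] yaw 0.002
[[-0.041, 0.025], [0.049, 0.025], [0.049, -0.024], [-0.041, -0.023]]
px [367.9 292.7] sander [-0.0377 -0.1275] dims [0.1881 0.0901] yaw -0.289
[[-0.116, -0.058], [0.064, -0.111], [0.04, -0.198], [-0.139, -0.143]]
px [234.9 253.5] sander [0.0129 0.0955] dims [0.0895 0.0359] yaw 0.024
[[-0.032, 0.112], [0.057, 0.114], [0.058, 0.079], [-0.032, 0.077]]
```

Request:
{"fn": "jog_arm", "kwargs": {"deltas": [[0.22,[0,-0.02,0.09],[0,0,0]],[0.22,[-0.05,-0.02,0.175],[0,0,-0.03]],[0.22,[-0.176,0.05,0.175],[0,0,-0.07]],[0.22,[-0.176,0.1,0.175],[0,0,-0.11]],[0.22,[-0.176,0.15,0.175],[0,0,-0.15]],[0.22,[-0.176,0.238,0.175],[0,0,-0.19]],[0.22,[-0.176,0.238,0.175],[0,0,-0.23]],[0.22,[-0.176,0.238,0.175],[0,0,-0.27]],[0.22,[-0.176,0.238,0.175],[0,0,-0.31]],[0.22,[-0.176,0.238,0.175],[0,0,-0.35]],[0.22,[-0.176,0.238,0.175],[0,0,-0.39]],[0.22,[-0.176,0.238,0.175],[0,0,-0.42]]]}}

```text
t: 5.45
tool_pos: [0.4493, -0.0111, 0.1403]
tool_rot: [3.123, 0.332, 0.005]
contact_force: [0.1, 0.4, 0.2]
opening: 0.033
grip_force: 0.0
```

Request:
{"fn": "jog_arm", "kwargs": {"deltas": [[0.22,[0,0,0],[0,0,-0.04]],[0.22,[0,0,0],[0,0,-0.08]],[0.22,[0,0,0],[0,0,-0.08]],[0.22,[0,0,0],[0,0,-0.08]]]}}

```text
t: 5.78
tool_pos: [0.449, -0.0111, 0.1398]
tool_rot: [3.141, -0.049, 0.004]
contact_force: [0.2, 0.5, -0.7]
opening: 0.0337
grip_force: 0.0
```

```bash
python3 - <<'E'
from h import *
o=ctrl.get_obs(); print(o["t"],o["q"],o["tool_pos"],o["tool_rot"],tos(o["tool_pos"]),o["opening"])
r=o["tool_rot"];print("y yaw",2*np.arctan2(r[1],r[0])-np.pi/2)
a=ctrl.get_image("top"); sleeves(a)
E
```

```text
5.7833 [-1.90779072e-01 -3.46695953e-01  2.07594569e+00  2.72427858e-05
  1.40995491e+00  1.41090729e+00] [ 0.44904224 -0.01114301  0.13979235] [ 3.14082564 -0.04852078  0.00370047] [-0.07247574 -0.00037221] 0.03371912780560499
y yaw -1.6016906976282705
px [311.5 325.5] sander [-0.0966 -0.0373] dims [0.1455 0.043 ] yaw -1.514
[[-0.079, 0.036], [-0.071, -0.109], [-0.114, -0.11], [-0.122, 0.034]]
px [291. 261.] sander [0.0059 0.0012] dims [0.0919 0.05  ] yaw 0.053
[[-0.041, 0.024], [0.05, 0.028], [0.053, -0.021], [-0.039, -0.026]]
px [234.8 253.5] sander [0.0129 0.0956] dims [0.0894 0.0358] yaw 0.026
[[-0.032, 0.112], [0.057, 0.115], [0.058, 0.079], [-0.031, 0.077]]
```

Request:
{"fn": "jog_arm", "kwargs": {"deltas": [[0.22,[-0.01,0,-0.1],[0,0,0]],[0.22,[-0.01,0,-0.19],[0,0,0]],[0.22,[-0.01,0,-0.19],[0,0,0]],[0.22,[0.02,-0.001,-0.19],[0,0,0]],[0.22,[0.04,-0.001,-0.19],[0,0,0]],[0.22,[0.05,-0.001,-0.19],[0,0,0]],[0.22,[0.06,-0.001,-0.19],[0,0,0]],[0.22,[0.07,-0.002,-0.19],[0,0,0]],[0.22,[0.08,-0.002,-0.19],[0,0,0]],[0.22,[0.09,-0.003,-0.19],[0,0,0]],[0.22,[0.1,-0.003,-0.19],[0,0,0]],[0.22,[0.1,-0.003,-0.19],[0,0,0]]]}}

```text
t: 6.83
tool_pos: [0.4893, -0.0123, 0.0625]
tool_rot: [3.141, -0.053, 0.002]
contact_force: [-0.2, -0.3, -0.2]
opening: 0.033
grip_force: 0.0
```

```bash
python3 - <<'E'
from h import *
o=ctrl.get_obs(); print(o["t"],o["tool_pos"],o["contact_force"],tos(o["tool_pos"]),o["opening"])
a=ctrl.get_image("top"); sleeves(a); b=ctrl.get_image("scene")
cv2.imwrite("pics/ts3.png",cv2.resize(np.hstack([a[150:342,200:400],b[110:302,80:300]]),None,fx=1.85,fy=1.85)[...,::-1])
E
```

```text
6.8333 [ 0.48926584 -0.01226652  0.06251735] [-0.15765943 -0.32651806 -0.1635054 ] [-0.03223646 -0.00036917] 0.03300403802368797
px [254.4 303.2] sander [-0.0668  0.0579] dims [0.124 0.027] yaw -0.156
[[-0.126, 0.081], [-0.004, 0.062], [-0.008, 0.035], [-0.13, 0.054]]
px [234.9 253.5] sander [0.0129 0.0955] dims [0.0894 0.0361] yaw 0.029
[[-0.032, 0.112], [0.057, 0.115], [0.058, 0.079], [-0.031, 0.076]]
px [312. 281.] sander [-0.0238 -0.0348] dims [0.1889 0.1735] yaw 0.057
[[-0.123, 0.045], [0.066, 0.056], [0.075, -0.117], [-0.113, -0.123]]
```

View pics/ts3.png

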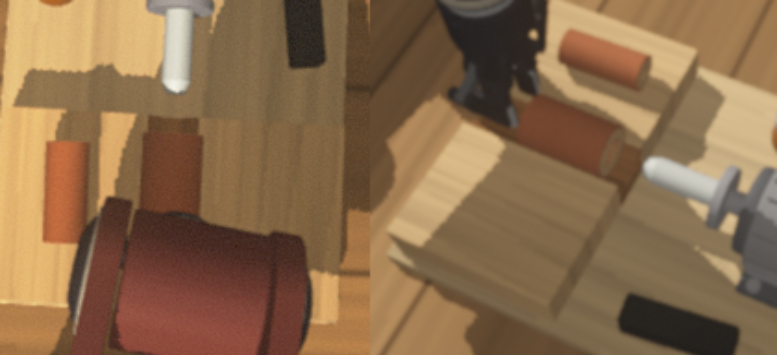

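Request:
{"fn": "jog_arm", "kwargs": {"deltas": [[0.22,[0.012,0,0],[0,0,0]],[0.22,[0.025,0,0],[0,0,0]],[0.22,[0.037,-0.001,0],[0,0,0]],[0.22,[0.05,-0.001,0],[0,0,0]],[0.22,[0.062,-0.001,0],[0,0,0]],[0.22,[0.075,-0.002,0],[0,0,0]],[0.22,[0.087,-0.002,0],[0,0,0]],[0.22,[0.1,-0.003,0],[0,0,0]],[0.22,[0.112,-0.003,0],[0,0,0]],[0.22,[0.125,-0.003,0],[0,0,0]],[0.22,[0.137,-0.004,0],[0,0,0]],[0.22,[0.15,-0.004,0],[0,0,0]]]}}

```text
t: 7.93
tool_pos: [0.5489, -0.0139, 0.0624]
tool_rot: [3.141, -0.054, 0.0]
contact_force: [-1.9, -0.1, -0.1]
opening: 0.0333
grip_force: 0.6
```

Request:
{"fn": "jog_arm", "kwargs": {"deltas": [[0.22,[0.01,0,0],[0,0,0]],[0.22,[0.02,0,0],[0,0,0]],[0.22,[0.03,-0.001,0],[0,0,0]],[0.22,[0.04,-0.001,0],[0,0,0]],[0.22,[0.05,-0.001,0],[0,0,0]],[0.22,[0.06,-0.002,0],[0,0,0]],[0.22,[0.07,-0.002,0],[0,0,0]],[0.22,[0.08,-0.002,0],[0,0,0]],[0.22,[0.08,-0.002,0],[0,0,0]]]}}

```text
t: 8.68
tool_pos: [0.5814, -0.0147, 0.0626]
tool_rot: [3.141, -0.054, 0.002]
contact_force: [0.3, 0.7, -1.8]
opening: 0.0332
grip_force: 0.0
```

```bash
python3 - <<'E'
from h import *
o=ctrl.get_obs(); print(o["t"],o["tool_pos"],o["contact_force"],tos(o["tool_pos"]),o["opening"])
a=ctrl.get_image("top"); sleeves(a); b=ctrl.get_image("scene")
cv2.imwrite("pics/ts4.png",cv2.resize(np.hstack([a[120:312,200:400],b[110:302,100:320]]),None,fx=1.85,fy=1.85)[...,::-1])
E
```

```text
8.6833 [ 0.58137803 -0.01471881  0.06261665] [ 0.29947393  0.73255769 -1.79789473] [ 0.05990828 -0.00024169] 0.03324595815667164
px [295.  264.5] sander [ 0.0023 -0.0054] dims [0.2389 0.2438] yaw 0.032
[[0.118, 0.12], [0.131, -0.119], [-0.113, -0.127], [-0.126, 0.104]]
```

View pics/ts4.png

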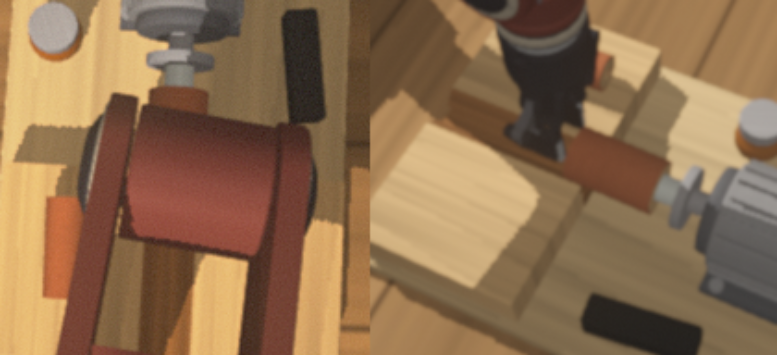

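Request:
{"fn": "jog_arm", "kwargs": {"deltas": [[0.22,[0.01,0,0],[0,0,0]],[0.22,[0.02,0,0],[0,0,0]],[0.22,[0.03,-0.001,0],[0,0,0]],[0.22,[0.04,-0.001,0],[0,0,0]],[0.22,[0.045,-0.001,0],[0,0,0]],[0.22,[0.05,-0.001,0],[0,0,0]],[0.22,[0.05,-0.001,0],[0,0,0]]]}}

```text
t: 9.37
tool_pos: [0.6008, -0.0151, 0.0624]
tool_rot: [3.141, -0.053, 0.001]
contact_force: [0.1, -0.6, 0.7]
opening: 0.0331
grip_force: 0.2
```

Request:
{"fn": "jog_arm", "kwargs": {"deltas": [[0.22,[0.004,0,0],[0,0,0]],[0.22,[0.008,0,0],[0,0,0]],[0.22,[0.01,0,0],[0,0,0]],[0.22,[0.01,0,0],[0,0,0]]]}}

```text
t: 9.7
tool_pos: [0.6042, -0.0151, 0.0623]
tool_rot: [3.141, -0.053, -0.001]
contact_force: [-1.5, 0.7, 0.5]
opening: 0.0333
grip_force: 0.8
```

Request:
{"fn": "jog_arm", "kwargs": {"deltas": [[0.22,[0.005,0,0],[0,0,0]],[0.22,[0.01,0,0],[0,0,0]],[0.22,[0.01,0,0],[0,0,0]]]}}

```text
t: 9.95
tool_pos: [0.6048, -0.0151, 0.0618]
tool_rot: [3.141, -0.053, -0.015]
contact_force: [-13.5, -0.6, 7.4]
opening: 0.0331
grip_force: 6.8
```

Request:
{"fn": "jog_arm", "kwargs": {"deltas": [[0.22,[0.005,0,0],[0,0,0]],[0.22,[0.01,0,0],[0,0,0]],[0.22,[0.01,0,0],[0,0,0]]]}}

```text
t: 10.2
tool_pos: [0.6049, -0.0151, 0.0614]
tool_rot: [3.141, -0.053, -0.031]
contact_force: [-26.1, -1.3, 15.8]
opening: 0.0335
grip_force: 13.6
```

Request:
{"fn": "jog_arm", "kwargs": {"deltas": [[0.22,[-0.02,0,0],[0,0,0]],[0.22,[-0.06,0.001,0],[0,0,0]],[0.22,[-0.14,0.003,0],[0,0,0]],[0.22,[-0.14,0.003,0.1],[0,0,0]],[0.22,[-0.14,0.003,0.2],[0,0,0]],[0.22,[-0.25,0.003,0.35],[0,0,0]],[0.22,[-0.35,0.003,0.35],[0,0,0]],[0.22,[-0.45,0.003,0.35],[0,0,0]],[0.22,[-0.45,0.003,0.35],[0,0,0]],[0.22,[-0.45,0.003,0.35],[0,0,0]]]}}

```text
t: 11.03
tool_pos: [0.4309, -0.0137, 0.204]
tool_rot: [3.14, -0.054, 0.007]
contact_force: [-0.2, 0.8, 0.6]
opening: 0.0331
grip_force: 0.0
```

```bash
python3 - <<'E'
from h import *
o=ctrl.get_obs(); print(o["t"],o["tool_pos"],o["contact_force"],o["dq"].round(3))
a=ctrl.get_image("top"); b=ctrl.get_image("scene")
cv2.imwrite("pics/ts5.png",cv2.resize(np.hstack([a[120:312,200:400],b[110:302,160:360]]),None,fx=2,fy=2)[...,::-1])
E
```

```text
11.0333 [ 0.43093229 -0.01374536  0.20404937] [-0.17999379  0.84647235  0.60949649] [ 0.005  0.086 -0.044  0.007 -0.064  0.012]
```

View pics/ts5.png

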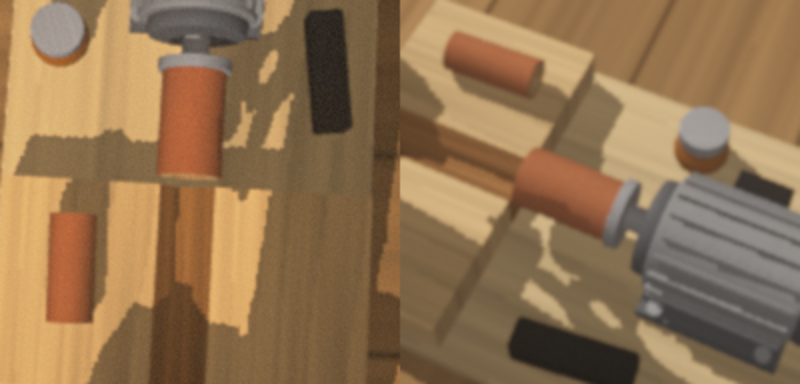

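The sleeve sits flush against the flange (top crop, sleeve from (195,65) to (190,178)). The thinner sleeve, jar and stick have not moved, and the robot is clear.

```bash
python3 -c "
from station import ctrl
print(ctrl.finish_job())"
```

```text
the job is handed in; nothing more can be done
None
```

The fatter sleeve was rolled into the groove and pushed over the spigot until it stopped against the flange; the thinner sleeve, jar and stick are where they were, and I handed the job in at about 11 s (no verdict was shown).

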